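# Fit the snap ring on the solder reel spindle

## Robot

A 7-joint arm with a two-finger parallel gripper is mounted at the origin on a cart in front of the work surface, level with it; the furniture and walls round the work are solid. World frame = base frame: x ahead of the robot, y to its left, z up, the work surface at z = 0. Lengths are in m, angles in rad, forces in N, time in s.
With the tool pointing down it reaches from about 0.4 to 0.85 m from the base axis. Payload 10.4 kg.
Tool frame: the origin (TCP) lies on the centre line of the jaws, within the pads' length; the fingertips stand 17 mm ahead of it and the grasp point (between the pads) lies 2 mm behind it; z points along the fingers, y is the line along which they close (so a half turn about z gives the same grasp; the last joint's range is limited). The gripper opens to 85 mm and grips with 20 to 120 N. Pads are 22 mm wide; open, the fingers measure 114 mm over their backs; the gripper's body (76 mm by 85 mm) begins 54 mm behind the grasp point. The pads swing forward as they close: fully open they stand 13 mm farther back than shut.
Start: joints at [-1.284, 0.332, -0.065, 1.46, 0.022, 1.35, -0.088], TCP at [0.191, 0.595, 0.248] pointing down, gripper open.
Joint ranges: [-2.6, 2.6], [-0.5, 2.12], [-1.47, 1.34], [0.16, 2.42], [-1.27, 4.41], [0.06, 2.06], [-2.6, 2.6]. Speed limits (rad/s): [2.22, 2.22, 2.79, 2.79, 3.14, 3.14, 3.14].

## Interface

Orientations are given as a unit quaternion [x, y, z, w].
In Python, from workcell import sensors, imaging, order, spotter gives the robot as it stands. The module is installed in compiled form; this text tells all that it offers.
- The arm moves only by the shell command python3 -m inch 'ROWS' [FORCE]. ROWS is JSON, a list that holds one entry, the list of rows, each a list of 7 numbers: the shift along the tool's x, y, z in m, then the turn, a rotation vector about the tool's x, y, z in rad, then the closure, from -1 (fully open) to 1 (shut). In form: [[[x, y, z, ax, ay, az, hand], ...]]. A call has 1 to 10 rows; each row is the pose to reach, as a shift and turn from the pose commanded when the call began, along the tool's axes at that moment; what a row does not reach only later rows make up. A row lasts 1/10 s, in which the tool goes at most 50 mm and 8.59 degrees, less where a joint would pass 70% of its speed; a pose out of reach is approached as far as the arm can. A call with a gripper value outside its range is refused whole. The fingers move at their own pace and stop on an object; FORCE is the grip in N (left out, the last holds). Time passes only in rows, so rows that repeat a pose let the fingers close. It gives the time, the measured TCP pose, the force, the opening and the grip force at its end, in the units of the state.
- sensors.get_obs(): the state, without advancing time (a new reading comes with each control period).
- imaging.camera(name): name is "side" or "top" or "wrist"; returns the picture (384x512x3 uint8, blue, green, red); there is no depth.
- imaging.calibration(name): a dict with "mtx" (3x3 intrinsics, pixels), "D" ([k1, k2, p1, p2, k3] as OpenCV has them; the pictures are not rectified), "R" (3x3) and "t" (3): a world point X has camera coordinates R X + t; the wrist camera has in their place "tool_from_camera" (4x4, takes a point from camera to tool coordinates, whose origin is the TCP and whose axes are the flange's). Camera axes: x right, y down, z forward; pixel columns grow to the right and rows downward; lengths in m; the calibration is good to about 2 mm. A picture is of the moment at which its call begins: read the wrist's pose just before it. calibration takes no time and is no camera call.
- order.hand_in(): hands the job in; it is judged then, once.
Trained networks look in the newest picture that a camera, given by its name, has taken for a name from the list of things; names that differ only in an ending like _2 or _b are one class to them, and where a whole thing is asked for, a point or a joint stands for the part that bears it (a point fixed in the world has none). Each returns a list of dicts, best first, with "conf" (0 to 1); they miss things now and then, are a little off and sometimes report something else, mostly with a low value. They report only what shows in the picture. A call takes as long as a camera call. They do not tell look-alikes from the thing itself.
- spotter.look_for(label, camera): "pixel" ([column, row] in pixels, amid what is visible of it).
The state is a dict: "clock": time; "joint_pos": joint angles; "joint_velocities": joint speeds; "tau": joint torques, N m; "position": TCP position; "ee_rot": TCP orientation; "ft_force": force on the tool from outside, world axes, zero at the start; "torque": the same for the moment, N m; "grip_width": opening from 0.0 (shut) to 1.0 (fully open); "grasp_force": force on a finger pad.
Only numpy, scipy, OpenCV 4.12 (cv2) and the standard library are available. Lean on these libraries where they do the work, as an engineer would, in place of code of your own. Each camera call takes 0.05 s, during which the arm holds its last target. There are 200 camera calls.

## Task

Lock the solder reel on its dispenser: pick up the loose snap ring by pinching its two upright eyes together, which spreads its jaws, pass it over the spindle head, press the sprung drag plate gently down with it until you feel the stop, and let the ring contract into the spindle's groove. Do not force anything, leave the ring there locked, flat and centred, and do not disturb the tape roll or the glass vial.

Things in the scene. Friction and masses are not known exactly. Their poses are not given: they have to be found in the camera images.
- dispenser: Fixed upright reel dispenser; origin on its vertical axis at desk level, z up. Round grey base (80 mm across, 10 mm high) under a blue solder reel (58 mm across, 40 mm high). From the reel's middle rises an aluminium spindle with a dark drag plate and, above, a flat round head. The spindle takes at most 25 N from the ring.
- groove_mean (a point): Point on the dispenser's axis, 66 mm above the desk: mean height of the lower edge of the spindle's groove. The spindle, with groove, plate and head, is screwed to another height each time, up to 10 mm above or below this, which is not reported: find the stop by feel. Groove: 7 mm high, core 12 mm across. Head above it: 18 mm across, 20 mm high, upper rim rounded 1.5 mm.
- plate_mean (a point): Point on the dispenser's axis, 75 mm above the desk: mean height of the top of the unpressed drag plate (disc 40 mm across, 4 mm thick; also up to 10 mm up or down with the spindle). It covers the groove; it yields 9 mm under a push rising from 3 to 6 N, then meets a hard stop, its top level with the groove's lower edge. Released, it springs up again.
- ring: Loose steel snap ring of two interleaved flat halves, 4 mm thick, 35 mm along x, 60 mm along y, about 70 g, lying flat on the desk. Origin: centre of the closed ring at its underside, fixed to the half with the jaw at +y; z up, y along the line between the eyes. With both eyes pinched alike, the middle of the opening is the origin minus half the joint value along y.
- eye_a (a point): Middle of the outer face of one eye, 30 mm from the closed ring's centre toward -y, 24 mm above the underside. Eyes: flat upright tabs 20 mm wide along x, 4 mm thick, 42 mm high. Outer faces 60 mm apart closed, 48 mm pinched fully. The halves cross, so pinching the eyes together spreads the jaws.
- eye_b (a point): The same on the other eye, toward +y. Opening between the jaws: 13 mm closed; spread fully it is 25 mm along y and leaves the spindle head about 3 mm clear on either side along y and 2.4 mm along x.
- ring_half (a joint): Spread of the snap ring in m: 0 when closed, 0.012 when the eyes are pinched fully together (hard stop). A spring closes it: 5 N at 0, 9 N at 0.012. Round the spindle head it cannot get below about 0.005; in the groove it closes to 0.
- tape: Black tape roll, 64 mm in diameter, 18 mm high, lying flat; origin at the centre of its underside. Bystander.
- vial: Clear glass vial with a black cap, 24 mm in diameter, 102 mm high, standing; origin at the centre of its underside. Bystander.
Not all that is in view belongs to the job. Leave any blue look-alike of the ring alone.

How it is judged:
By the outcome, as a careful person would: the job done as asked, in the order asked, and still so for the second after the job is handed in, with the robot touching nothing.
It also fails if it takes over 43 s, if anything falls off the work surface, if the arm or the gripper's body presses on something with over 40 N, if the wrist force passes 120 N, or if a joint passes its speed limit or range.

## Working session

There is one attempt and no reset: what is moved stays moved. The work goes in short steps, Python scripts to look and compute and a shell command to move; the robot and the scene stay as the last step left them, time stands still between calls to the robot, and variables do not carry over. Pictures are saved under pics/ and viewed, at most 10 in all, crops included, and the job is handed in when it is done.

```bash
mkdir -p pics
cat > h.py <<'E'
import numpy as np,cv2
from workcell import sensors,imaging,order,spotter
from scipy.spatial.transform import Rotation as Ro
def cam(n):
    c=imaging.calibration(n);K=np.array(c["mtx"]);D=np.array(c["D"],float)
    if "R" in c: return K,D,np.array(c["R"]),np.array(c["t"]).ravel()
    o=sensors.get_obs();T=np.eye(4);T[:3,:3]=Ro.from_quat(o["ee_rot"]).as_matrix();T[:3,3]=o["position"]
    M=np.linalg.inv(T@np.array(c["tool_from_camera"]));return K,D,M[:3,:3],M[:3,3]
def onz(C,px,z):
    K,D,R,t=C;u=cv2.undistortPoints(np.array(px,float).reshape(-1,1,2),K,D).reshape(-1,2)
    d=np.c_[u,np.ones(len(u))]@R;c=-R.T@t
    return c+d*((z-c[2])/d[:,2])[:,None]
def proj(C,X):
    K,D,R,t=C;return cv2.projectPoints(np.array(X,float).reshape(-1,1,3),cv2.Rodrigues(R)[0],t,K,D)[0].reshape(-1,2)
E
python3 - <<'E'
from h import *
im=[imaging.camera(n) for n in("top","side","wrist")]
for n,i in zip(("top","side","wrist"),im):cv2.imwrite(f"pics/{n}0.png",i)
o=sensors.get_obs();print(o)
for n in("top","side"):
    C=cam(n);print(n,"campos",-C[2].T@C[3])
    for l in("ring","dispenser","eye_a","tape","vial"):
        r=spotter.look_for(l,n)
        for q in r[:3]:print(n,l,q["pixel"],round(q["conf"],2),onz(C,q["pixel"],{"ring":.01,"dispenser":.08,"eye_a":.024,"tape":.018,"vial":.05}[l])[0].round(3))
E
```

```text
{'clock': 0.15, 'joint_pos': array([-1.28361026,  0.33274549, -0.06470123,  1.46072341,  0.02161875,
        1.34990364, -0.08851373]), 'joint_velocities': array([-1.28419305e-04, -1.29163797e-03, -2.28994458e-03, -2.68586874e-03,
       -5.57382706e-04,  1.76105873e-05, -1.66462572e-03]), 'tau': array([ 1.01990070e-03, -6.25828385e+01,  4.95005795e-02, -3.91853392e+01,
        1.63495168e-02,  7.65645556e-03, -3.47458501e-05]), 'position': array([0.19045979, 0.59500358, 0.2476989 ]), 'ee_rot': array([ 1.54270469e-01,  9.88028506e-01, -5.39436794e-04, -5.21684382e-05]), 'ft_force': array([ 0.73107846,  0.350303  , -0.60924647]), 'torque': array([-0.01737058, -0.00524679, -0.03868748]), 'grasp_force': 0.0, 'grip_width': 0.9997788570299697}
top campos [ 0.33191507 -0.26686237  0.96897037]
top ring [242.1, 159.5] 0.65 [ 0.578 -0.239  0.01 ]
top ring [188.1, 162.6] 0.61 [ 0.57  -0.129  0.01 ]
top ring [209.8, 279.0] 0.49 [ 0.337 -0.181  0.01 ]
top dispenser [322.5, 170.4] 0.93 [ 0.542 -0.393  0.08 ]
top eye_a [238.0, 160.1] 0.82 [ 0.573 -0.231  0.024]
top eye_a [188.5, 160.8] 0.74 [ 0.57  -0.132  0.024]
top eye_a [236.6, 169.4] 0.56 [ 0.554 -0.228  0.024]
top tape [219.7, 117.9] 0.79 [ 0.663 -0.191  0.018]
top vial [209.8, 279.8] 0.6 [ 0.336 -0.184  0.05 ]
side campos [ 0.06932746 -0.88450915  0.4681625 ]
side ring [235.1, 182.6] 0.68 [ 0.584 -0.118  0.01 ]
side ring [261.0, 198.0] 0.59 [ 0.59  -0.221  0.01 ]
side dispenser [308.3, 233.7] 0.69 [ 0.5   -0.473  0.08 ]
side eye_a [255.5, 194.7] 0.72 [ 0.573 -0.221  0.024]
side eye_a [259.3, 201.9] 0.68 [ 0.56  -0.254  0.024]
side eye_a [233.7, 182.5] 0.48 [ 0.566 -0.139  0.024]
side tape [283.3, 183.6] 0.75 [ 0.673 -0.203  0.018]
side vial [155.2, 209.2] 0.67 [ 0.334 -0.197  0.05 ]
```

View pics/top0.png

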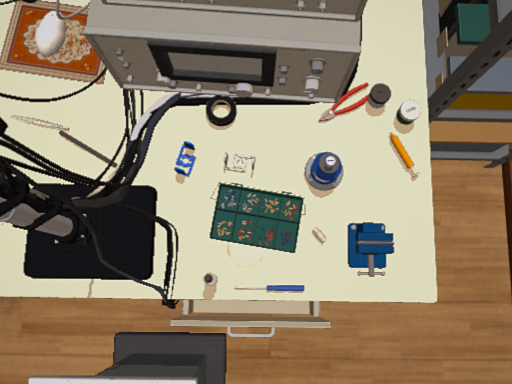

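View pics/side0.png

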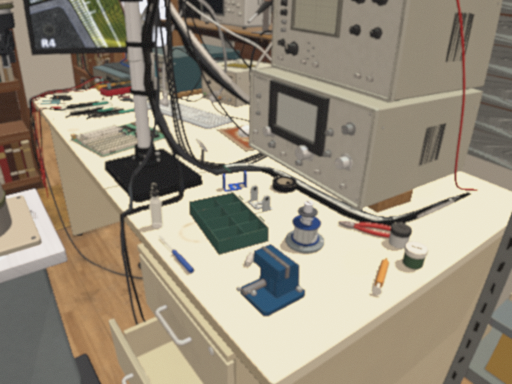

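Run:
```python
from h import *
t=cv2.imread("pics/top0.png");s=cv2.imread("pics/side0.png");w=cv2.imread("pics/wrist0.png")
r=lambda i,x0,y0,x1,y1:cv2.resize(i[y0:y1,x0:x1],(400,300),interpolation=cv2.INTER_CUBIC)
cv2.imwrite("pics/c1.png",np.vstack([np.hstack([r(t,210,135,270,180),r(t,0,150,200,300)]),np.hstack([r(s,90,0,250,120),r(s,220,170,300,230)])]))
C=cam("top");print(proj(C,[[0,0,0],[.2,0,0],[.3,.1,0]]),onz(C,[[68,212],[25,280],[155,185]],0).round(3))
P=cam("side")
for px in([[110,70],[145,70]],[[140,150],[158,150]]):print(onz(P,px,0).round(3),onz(P,px,.3).round(3))
print(proj(P,[[.45,.13,z] for z in(0,.2,.4,.6)]),proj(C,[[.45,.13,z] for z in(0,.2,.4,.6)]))
```

```text
[[106.42306982 462.88701415]
 [113.51633684 350.3760329 ]
 [ 65.59628133 296.30010951]] [[ 0.466  0.109  0.   ]
 [ 0.33   0.182  0.   ]
 [ 0.524 -0.062  0.   ]]
[[0.815 1.575 0.   ]
 [0.988 1.451 0.   ]] [[ 0.337 -0.001  0.3  ]
 [ 0.399 -0.045  0.3  ]]
[[0.476 0.25  0.   ]
 [0.523 0.219 0.   ]] [[ 0.215 -0.477  0.3  ]
 [ 0.232 -0.488  0.3  ]]
[[147.45161504 165.00269506]
 [140.57578492  95.57971993]
 [133.62833633  15.45305083]
 [127.4402754  -74.33307495]] [[  56.99954186  219.66554206]
 [   7.12476549  203.69757819]
 [ -76.34021405  176.91289031]
 [-243.72994914  122.94947019]]
```

View pics/c1.png

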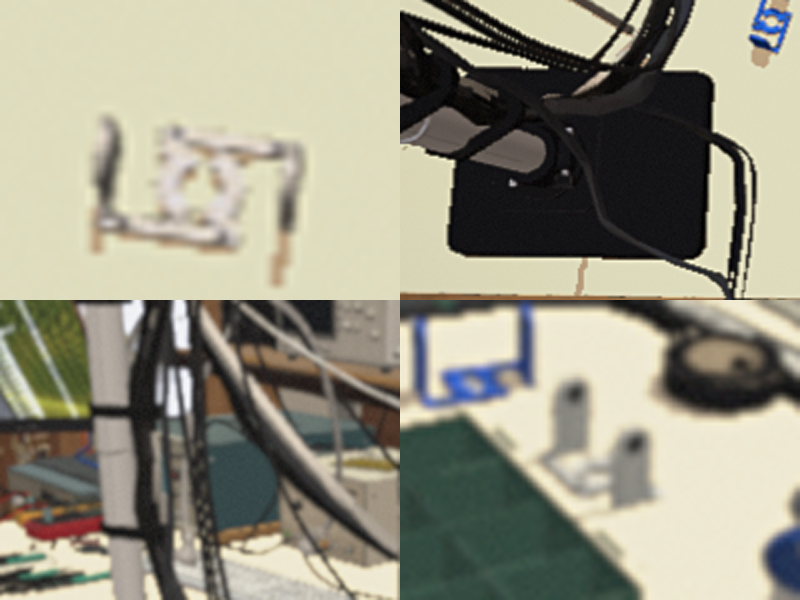

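View pics/wrist0.png

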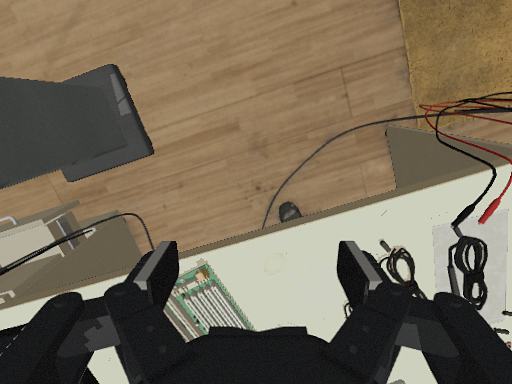

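Run:
```python
from h import *
print(imaging.calibration("wrist"))
C=cam("top");P=cam("side")
print(onz(C,[[70,227]],0).round(3))
print(proj(P,[[0,0,0],[0,0,.4],[.19,.595,.25]]))
# sketched path, in world: x,y,heading of tool y
```

```text
{'mtx': array([[274.71630267,   0.        , 257.444938  ],
       [  0.        , 274.71630267, 190.68508933],
       [  0.        ,   0.        ,   1.        ]]), 'D': array([-0.02602025,  0.        ,  0.        ,  0.        ,  0.        ]), 'tool_from_camera': array([[-9.82648716e-04, -9.52758342e-01, -3.03727799e-01,
         7.80459559e-02],
       [ 9.99998251e-01, -1.41960312e-03,  1.21783951e-03,
        -3.48205753e-04],
       [-1.59147968e-03, -3.03726071e-01,  9.52758071e-01,
        -1.23666680e-01],
       [ 0.00000000e+00,  0.00000000e+00,  0.00000000e+00,
         1.00000000e+00]])}
[[0.436 0.103 0.   ]]
[[-22.82821886 234.01979845]
 [-79.32662315  40.00163226]
 [  9.0475391   63.11415732]]
```

```bash
cat >> h.py <<'E'
def rows(T0,tg):
    # T0=(x,y,heading deg of tool y); tg list of same ; tool down
    for p in tg:
        a=np.radians(T0[2]);y=np.array([np.cos(a),np.sin(a)]);x=np.array([-y[1],y[0]])
        d=np.array(p[:2])-T0[:2];print(np.round([d@x,d@y],3),"az",round(float(-np.radians(p[2]-T0[2])),3))
E
python3 - <<'E'
from h import *
o=sensors.get_obs()
pol=lambda r,a,h=None:(r*np.cos(np.radians(a)),r*np.sin(np.radians(a)),a if h is None else h)
S=(.1905,.595,72.25)
print(np.round(Ro.from_quat(o["ee_rot"]).as_matrix(),3))
rows(S,[pol(r,72.25) for r in(.575,.525,.475,.425,.375,.34)]+[pol(.33,a) for a in(65,57,49,41)])
print();rows(pol(.33,41),[pol(.33,a) for a in(33,25,17,9,1,-7)]+[pol(.36,-15),pol(.40,-20),pol(.44,-23),pol(.48,-23)])
E
```

```text
[[-0.952  0.305  0.   ]
 [ 0.305  0.952  0.   ]
 [ 0.     0.    -1.   ]]
[ 0.   -0.05] az -0.0
[ 0.  -0.1] az -0.0
[ 0.   -0.15] az -0.0
[ 0.  -0.2] az -0.0
[ 0.   -0.25] az -0.0
[ 0.    -0.285] az -0.0
[-0.042 -0.297] az 0.127
[-0.087 -0.306] az 0.266
[-0.13  -0.322] az 0.406
[-0.171 -0.343] az 0.545

[-0.046 -0.003] az 0.14
[-0.091 -0.013] az 0.279
[-0.134 -0.029] az 0.419
[-0.175 -0.05 ] az 0.559
[-0.212 -0.077] az 0.698
[-0.245 -0.109] az 0.838
[-0.298 -0.129] az 0.977
[-0.35  -0.136] az 1.065
[-0.395 -0.137] az 1.117
[-0.431 -0.12 ] az 1.117
```

```bash
python3 -m inch '[[[0,-0.05,0,0,0,0,-1],[0,-0.1,0,0,0,0,-1],[0,-0.15,0,0,0,0,-1],[0,-0.2,0,0,0,0,-1],[0,-0.25,0,0,0,0,-1],[0,-0.285,0,0,0,0,-1],[-0.042,-0.297,0,0,0,0.127,-1],[-0.087,-0.306,0,0,0,0.266,-1],[-0.13,-0.322,0,0,0,0.406,-1],[-0.171,-0.343,0,0,0,0.545,-1]]]'; python3 -c "
from h import *
o=sensors.get_obs();print(o['joint_pos'].round(3),o['position'],np.linalg.norm(o['position'][:2]))"
```

```text
clock: 1.65
position: [0.2502, 0.2153, 0.2487]
ee_rot: [0.417, 0.909, 0.001, 0.0]
ft_force: [1.3, 1.0, -0.5]
grip_width: 0.999
grasp_force: 0.0
[-1.017 -0.363  0.131  2.14   0.047  1.36  -0.193] [0.2501507  0.21527852 0.24866157] 0.33003063073225414
```

```bash
python3 -m inch '[[[-0.046,-0.003,0,0,0,0.14,-1],[-0.091,-0.013,0,0,0,0.279,-1],[-0.134,-0.029,0,0,0,0.419,-1],[-0.175,-0.05,0,0,0,0.559,-1],[-0.212,-0.077,0,0,0,0.698,-1],[-0.245,-0.109,0,0,0,0.838,-1],[-0.298,-0.129,0,0,0,0.977,-1],[-0.35,-0.136,0,0,0,1.065,-1],[-0.395,-0.137,0,0,0,1.117,-1],[-0.431,-0.12,0,0,0,1.117,-1]]]'; python3 -c "
from h import *
o=sensors.get_obs();print(o['joint_pos'].round(3),o['position'],np.linalg.norm(o['position'][:2]))
# heading -23 -> -90
q=o['position'];rows((q[0],q[1],-23),[(.52,-.235,-90)])"
```

```text
clock: 2.65
position: [0.4413, -0.1919, 0.2493]
ee_rot: [0.836, 0.549, 0.001, 0.001]
ft_force: [0.4, 1.4, -0.7]
grip_width: 0.999
grasp_force: 0.0
[-0.553 -0.038  0.866  1.865  0.029  1.298 -0.103] [ 0.44129095 -0.19188564  0.24929357] 0.48120453541337854
[-0.009  0.089] az 1.169
```

```bash
python3 -m inch '[[[-0.005,0.03,0,0,0,0.14,-1],[0,0.07,0,0,0,0.28,-1],[0,0.1,0,0,0,0.42,-1],[0.005,0.13,0,0,0,0.56,-1],[0.01,0.138,0,0,0,0.7,-1],[0.01,0.138,0,0,0,0.84,-1],[0.01,0.138,0,0,0,0.98,-1],[0.01,0.138,0,0,0,1.12,-1],[0.01,0.138,0,0,0,1.169,-1],[0.01,0.138,0,0,0,1.169,-1]]]'
python3 - <<'E'
from h import *
o=sensors.get_obs();print(o['joint_pos'].round(3))
i=imaging.camera("wrist");cv2.imwrite("pics/w1.png",i);C=cam("wrist")
for l in("ring","eye_a","dispenser"):
    for q in spotter.look_for(l,"wrist")[:3]:print(l,q["pixel"],round(q["conf"],2),onz(C,q["pixel"],.003 if l=="ring" else .024)[0].round(4))
E
```

```text
clock: 3.65
position: [0.5723, -0.2319, 0.2481]
ee_rot: [1.0, 0.0, -0.0, 0.0]
ft_force: [0.8, -0.1, 0.1]
grip_width: 0.995
grasp_force: 0.0
[-0.464  0.488  1.075  1.526 -0.433  1.387 -0.929]
ring [174.0, 151.7] 0.97 [ 0.5874 -0.1187  0.003 ]
ring [260.0, 160.0] 0.61 [ 0.5761 -0.235   0.003 ]
eye_a [176.2, 175.0] 0.97 [ 0.5603 -0.1253  0.024 ]
eye_a [263.2, 158.8] 0.86 [ 0.5819 -0.239   0.024 ]
eye_a [255.9, 164.3] 0.78 [ 0.5747 -0.2296  0.024 ]
dispenser [390.7, 175.6] 0.91 [ 0.5601 -0.4066  0.024 ]
dispenser [258.2, 167.0] 0.37 [ 0.5711 -0.2326  0.024 ]
```

View pics/w1.png

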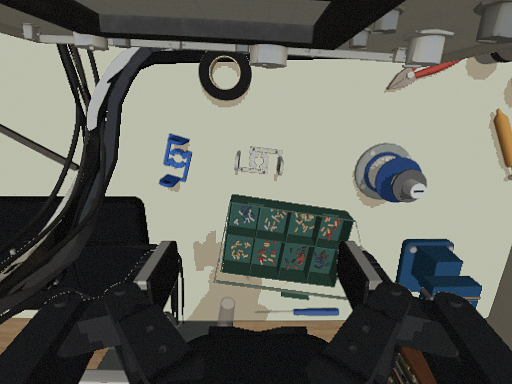

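Run:
```python
from h import *
i=cv2.imread("pics/w1.png");c=i[135:195,220:300]
cv2.imwrite("pics/w1c.png",cv2.resize(c,(800,600),interpolation=cv2.INTER_CUBIC))
```

```text
(no output)
```

View pics/w1c.png

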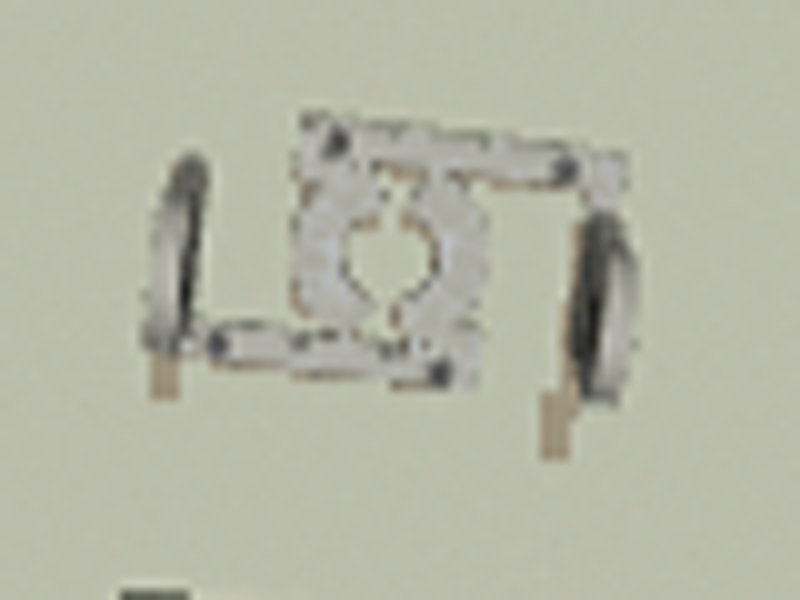

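Run:
```python
from h import *
C=cam("wrist");f=lambda P:np.array(P)/10-.5+[220,135]+.05
X=onz(C,f([[390,260],[305,115],[625,155],[150,345],[475,385],[330,135],[565,168],[218,342],[438,372]]),.004);print(X.round(4))
print("centre of corners",X[1:5].mean(0))
for a,b in((1,2),(3,4),(5,6),(7,8)):d=X[b]-X[a];print(np.degrees(np.arctan2(d[1],d[0])),np.linalg.norm(d))
# dispenser circle: base outline z=.01 ; head
i=cv2.imread("pics/w1.png")
c=X[0][:2];h=np.radians(-97);e=np.array([np.cos(h),np.sin(h)])
for s in(-.028,.028):
  print((proj(C,[[*(c+s*e),.042],[*(c+s*e),.004]])-[220,135])*10)
p=sensors.get_obs()["position"];print(p)
```

```text
[[ 0.5756 -0.2331  0.004 ]
 [ 0.5952 -0.2217  0.004 ]
 [ 0.59   -0.2647  0.004 ]
 [ 0.5637 -0.2002  0.004 ]
 [ 0.5581 -0.2449  0.004 ]
 [ 0.5926 -0.225   0.004 ]
 [ 0.5882 -0.2566  0.004 ]
 [ 0.5641 -0.2096  0.004 ]
 [ 0.56   -0.2398  0.004 ]]
centre of corners [ 0.57676463 -0.23286253  0.004     ]
-97.02335651186878 0.043272109246292295
-97.11385988266734 0.04499025081278225
-97.90927369153633 0.03189423444373646
-97.87342125233752 0.030482968936639376
[[159.03089247 288.98931644]
 [180.4803026  230.39430822]]
[[611.99921394 344.20503128]
 [589.4380301  280.56170131]]
[ 0.57218901 -0.23206725  0.2483499 ]
```

```bash
python3 -m inch '[[[0.004,0.001,0.04,0,0,0.127,-1],[0.004,0.001,0.08,0,0,0.127,-1],[0.004,0.001,0.12,0,0,0.127,-1],[0.004,0.001,0.13,0,0,0.127,-1],[0.004,0.001,0.13,0,0,0.127,-1]]]'
python3 - <<'E'
from h import *
i=imaging.camera("wrist");cv2.imwrite("pics/w2.png",i);C=cam("wrist");o=sensors.get_obs();p=o["position"]
M=Ro.from_quat(o["ee_rot"]).as_matrix();print(p,M.round(3))
j=cv2.resize(i[30:330,56:456],(800,600),interpolation=cv2.INTER_CUBIC)
# overlay the assumed ring model: eye tabs and hole centre beneath TCP
c=p[:2];e=M[:2,1];x=M[:2,0]
for s in(-.03,-.026,.026,.03):
  q=proj(C,[[*(c+s*e+a*x),z] for a,z in((-.01,0),(.01,0),(.01,.042),(-.01,.042))])
  cv2.polylines(j,[((q-[56,30])*2).astype(np.int32)],True,(0,0,255),1)
q=(proj(C,[[*c,.004]])-[56,30])*2;cv2.circle(j,tuple(int(v) for v in q[0]),4,(0,0,255),1)
cv2.imwrite("pics/w2c.png",j)
E
```

```text
clock: 4.35
position: [0.5756, -0.233, 0.1177]
ee_rot: [0.998, -0.063, -0.001, -0.0]
ft_force: [-0.2, -0.6, -0.2]
grip_width: 0.996
grasp_force: 0.0
[ 0.57644277 -0.23351863  0.11937925] [[ 0.992 -0.126  0.   ]
 [-0.126 -0.992 -0.   ]
 [ 0.     0.    -1.   ]]
```

View pics/w2c.png

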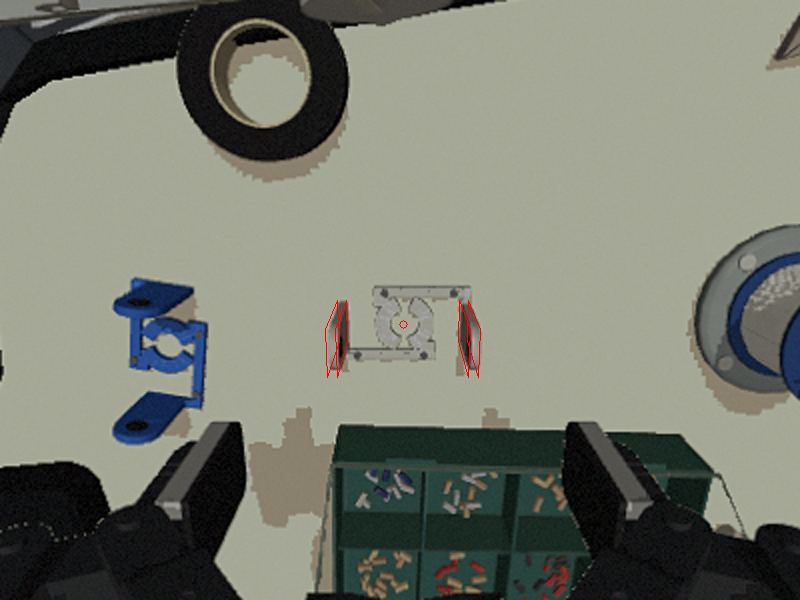

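```bash
python3 -m inch '[[[0,0,0.04,0,0,0,-1],[0,0,0.075,0,0,0,-1],[0,0,0.096,0,0,0,-1],[0,0,0.096,0,0,0,-1],[0,0,0.096,0,0,0,0.1],[0,0,0.096,0,0,0,0.1],[0,0,0.096,0,0,0,1],[0,0,0.096,0,0,0,1],[0,0,0.096,0,0,0,1],[0,0,0.096,0,0,0,1]]]' 25
python3 - <<'E'
from h import *
i=imaging.camera("wrist");cv2.imwrite("pics/w3.png",i)
cv2.imwrite("pics/w3c.png",i[84:384])
o=sensors.get_obs();print(o["position"],o["grip_width"],o["grasp_force"],o["ft_force"])
E
```

```text
clock: 5.4
position: [0.5784, -0.2346, 0.026]
ee_rot: [0.998, -0.063, 0.003, 0.001]
ft_force: [-2.2, 0.4, 13.2]
grip_width: 0.551
grasp_force: 25.3
[ 0.57833218 -0.23458998  0.02602235] 0.5558658104865436 25.325956642627716 [-0.61929581 -0.45430842 13.4841976 ]
```

View pics/w3c.png

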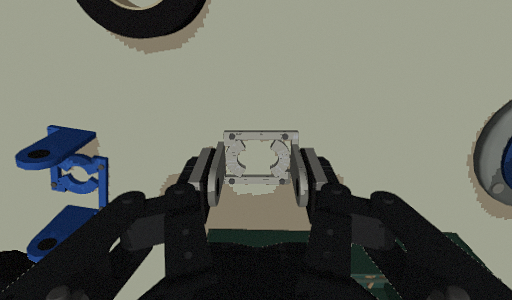

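```bash
python3 -m inch '[[[0,0,-0.02,0,0,0,1],[0,0,-0.05,0,0,0,1],[0,0,-0.09,0,0,0,1],[0,0,-0.13,0,0,0,1],[0,0.02,-0.17,0,0,0,1],[-0.02,0.06,-0.18,0,0,0,1],[-0.05,0.1,-0.18,0,0,0,1],[-0.075,0.14,-0.18,0,0,0,1],[-0.086,0.169,-0.18,0,0,0,1],[-0.086,0.169,-0.18,0,0,0,1]]]'; python3 -m inch '[[[0,0,0,0,0,0,1],[0,0,0,0,0,0,1]]]';python3 - <<'E'
from h import *
i=imaging.camera("wrist");C=cam("wrist");cv2.imwrite("pics/w4.png",i)
o=sensors.get_obs();print(o["position"],o["grip_width"],o["grasp_force"],o["ft_force"],o["joint_pos"].round(2))
for q in spotter.look_for("dispenser","wrist")[:2]:print(q,onz(C,q["pixel"],.05))
import pickle;pickle.dump(C,open("C4.pkl","wb"))
E
```

```text
clock: 6.45
position: [0.4655, -0.3949, 0.2046]
ee_rot: [0.998, -0.067, 0.001, 0.001]
ft_force: [-0.5, 0.9, -0.6]
grip_width: 0.553
grasp_force: 27.5
clock: 6.65
position: [0.4706, -0.3891, 0.2029]
ee_rot: [0.998, -0.062, 0.001, -0.0]
ft_force: [1.4, 0.2, 0.2]
grip_width: 0.55
grasp_force: 27.5
[ 0.47070975 -0.38887512  0.20266924] 0.5527563383474712 27.50410348176956 [ 0.03290395 -0.28612411 -0.71689167] [-0.18  0.52  1.08  1.61 -0.47  1.3  -0.72]
{'pixel': [261.9, 91.5], 'conf': 0.7} [[ 0.55789967 -0.40382569  0.05      ]]
```

View pics/w4.png

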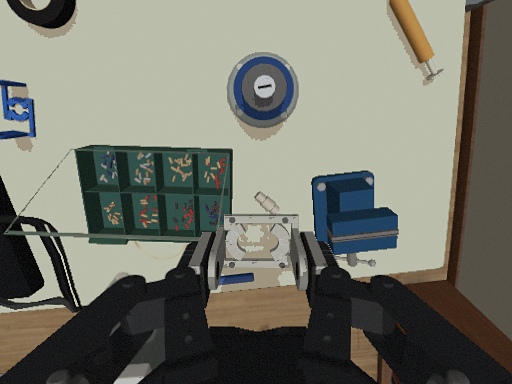

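Run:
```python
from h import *
import pickle
from scipy.optimize import minimize
C=pickle.load(open("C4.pkl","rb"));i=cv2.imread("pics/w4.png")
g=cv2.GaussianBlur(i,(3,3),0)
E=np.max([cv2.Canny(g[:,:,k],40,110) for k in range(3)],0)
dt=np.minimum(cv2.distanceTransform(255-E,cv2.DIST_L2,5),6)
a=np.linspace(0,2*np.pi,180,endpoint=False)
def circ(x,y,r,z):return proj(C,np.c_[x+r*np.cos(a),y+r*np.sin(a),0*a+z])
from scipy.ndimage import map_coordinates as mc
def sc(x,y,r,z):
    q=circ(x,y,r,z);return mc(dt,[q[:,1],q[:,0]],order=1,mode="nearest").mean()
for name,f in(("base",lambda v:sc(v[0],v[1],.04,.01)),("reel",lambda v:sc(v[0],v[1],.029,.05)),("all",lambda v:sc(v[0],v[1],.04,.01)+sc(v[0],v[1],.029,.05)+sc(v[0],v[1],.0085,.093+v[2]*1)+sc(v[0],v[1],.02,.075+v[2]))):
    b=min((minimize(f,[.553+p,-.404+q,dz],method="Nelder-Mead",options=dict(initial_simplex=np.array([[.553+p,-.404+q,dz]]+[[.553+p+.004*(k==0),-.404+q+.004*(k==1),dz+.005*(k==2)] for k in range(3)]),xatol=1e-4)) for p in(-.008,0,.008) for q in(-.008,0,.008) for dz in(-.005,.005)),key=lambda r:r.fun)
    print(name,b.x.round(4),b.fun)
x,y,dz=b.x;j=cv2.resize(i[30:150,182:342],(800,600),interpolation=cv2.INTER_CUBIC)
for r,z,c in((.04,.01,(0,0,255)),(.029,.05,(0,255,255)),(.02,.075+dz,(0,255,0)),(.009,.093+dz,(255,0,255))):
    cv2.polylines(j,[((circ(x,y,r,z)-[182,30]+.5)*5).astype(np.int32)],True,c,1)
cv2.imwrite("pics/w4c.png",j)
```

```text
base [ 0.5597 -0.405  -0.0214] 0.4734150469303131
reel [ 0.5599 -0.4052 -0.0038] 0.331527978181839
all [ 0.5603 -0.4054 -0.0051] 1.2508461475372314
```

View pics/w4c.png

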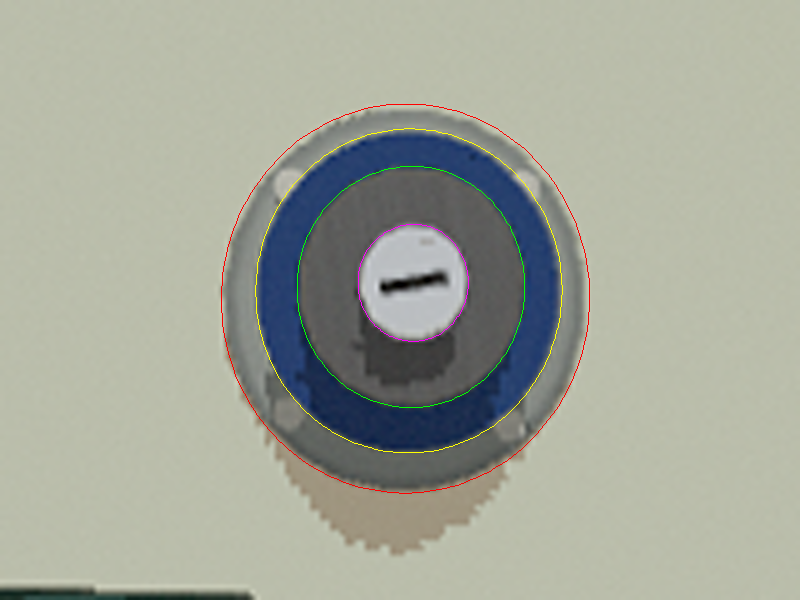

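Run:
```python
from h import *
for n in("w3","w4"):
    i=cv2.imread(f"pics/{n}.png")[210:274,218:302].astype(int)
    sat=i.max(2)-i.min(2);v=i.max(2)
    print(n)
    for r in range(0,64,1):print(210+r,"".join("#" if v[r,c]<90 else ("." if sat[r,c]>16 else "o") for c in range(84)))
```

```text
w3
210 ...........o...............o........................................................
211 .o..................................................................................
212 .................o................................o................o................
213 .o..................................................................................
214 ......oooooooooooooooooooooooooooooooooooooooooooooooooooooooooooooooooooooooooo....
215 ..o...##########################################################################o...
216 .....oooooooooooooooooooooooooooooooooooooooooooooooooooooooooooooooooooooooooooo...
217 .....ooooooooo#oooooooooooooooooooooooooooooooooooooooooooooooooooooooooooooooooo...
218 ......oooooo####ooooooooooooooooooooooooooooooooooooooooooooooooo####oooooooooooo...
219 .....ooooooo#####ooooooooooooooooooooooooooooooooooooooooooooooo######ooooooooooo...
220 o....oooooo######ooooooooooooooooooooooooooooooooooooooooooooooo######ooooooooooo...
221 ...o.oooooo######ooooooooooooooooooooooooooooooooooooooooooooooo######ooooooooooo...
222 .....ooooooo####ooooooooo
[... 9597 characters left out ...]
ooooo####oooooooooooooooooooooooooooooooooooooooooooooo#####ooooo...######ooo
267 #####oooooooo##oooooooooooooooooooooooooooooooooooooooooooooooo###oooooo...######ooo
268 ####.......................................................................######ooo
269 ####.......................................................................######ooo
270 ####.......................................................................o######oo
271 ###o........................................................................######oo
272 ###o........................................................................######oo
273 ###.....................ooo########o........................................######oo
```

Run:
```python
from h import *
c=imaging.calibration("wrist");K=c["mtx"];D=c["D"];T=c["tool_from_camera"]
riv=np.array([[232,220],[284.5,220],[231.5,264.5],[281.5,265]],float)
for zt in(.020,.022,.024):
    u=cv2.undistortPoints(riv.reshape(-1,1,2),K,D).reshape(-1,2);d=np.c_[u,np.ones(4)]@T[:3,:3].T;o=T[:3,3]
    P=o+d*((zt-o[2])/d[:,2])[:,None];m=P.mean(0)
    print(zt,P[:,:2].round(4).tolist(),m.round(4))
o=sensors.get_obs();M=Ro.from_quat(o["ee_rot"]).as_matrix();print(o["position"])
g=np.array([.5602,-.4053])-o["position"][:2];print("tcp->axis in tool",(M[:2,:2].T@g).round(4), "ring centre ->axis",(M[:2,:2].T@g-m[:2]).round(4))
```

```text
0.02 [[0.0141, -0.0145], [0.014, 0.0154], [-0.015, -0.0156], [-0.0154, 0.0144]] [-0.0006 -0.0001  0.02  ]
0.022 [[0.0132, -0.0147], [0.0132, 0.0156], [-0.0163, -0.0159], [-0.0167, 0.0146]] [-0.0017 -0.0001  0.022 ]
0.024 [[0.0123, -0.0149], [0.0123, 0.0158], [-0.0176, -0.0161], [-0.0179, 0.0148]] [-0.0027 -0.0001  0.024 ]
[ 0.47067037 -0.38883756  0.20250633]
tcp->axis in tool [0.0909 0.0053] ring centre ->axis [0.0936 0.0054]
```

```bash
python3 -m inch '[[[0.03,0.002,0,0,0,0,1],[0.06,0.004,0,0,0,0,1],[0.085,0.005,0,0,0,0,1],[0.093,0.005,0.01,0,0,0,1],[0.093,0.005,0.04,0,0,0,1],[0.093,0.005,0.06,0,0,0,1],[0.093,0.005,0.066,0,0,0,1],[0.093,0.005,0.066,0,0,0,1],[0.093,0.005,0.066,0,0,0,1]]]'
python3 - <<'E'
from h import *
o=sensors.get_obs();M=Ro.from_quat(o["ee_rot"]).as_matrix();print(o["position"],M[:,2])
g=np.array([.5602,-.4053])-o["position"][:2];print("ring centre ->axis",(M[:2,:2].T@g-[-.0017,-.0001]).round(4))
im=imaging.camera("wrist");C=cam("wrist");cv2.imwrite("pics/w5.png",im)
for z in(.083,.088,.093):
    q=proj(C,[[.5602+.009*np.cos(a),-.4053+.009*np.sin(a),z] for a in np.linspace(0,6.283,41)]);print(z,q.min(0).round(1),q.max(0).round(1))
i=im[210:274,218:302].astype(int);sat=i.max(2)-i.min(2);v=i.max(2)
for r in range(0,60):print(210+r,"".join(hex(min(15,v[r,c]//16))[2] if sat[r,c]<=30 else "." for c in range(84)))
E
```

```text
clock: 7.65
position: [0.5614, -0.4068, 0.1374]
ee_rot: [0.998, -0.063, 0.001, 0.0]
ft_force: [0.1, 0.2, -0.1]
grip_width: 0.556
grasp_force: 27.5
[ 0.56138001 -0.40683207  0.13741555] [ 9.58101892e-04 -7.61310028e-04 -9.99999251e-01]
ring centre ->axis [ 0.0003 -0.0013]
0.083 [242.7 208.7] [268.2 232.1]
0.088 [242.3 211.3] [268.4 235.3]
0.093 [241.9 214.2] [268.7 238.7]
210 aaaaa.......34444444444444444555556666666666666654444444444444444.......6aaaaaaaaaaa
211 aaaaa7......344444444444444455556666666666666666544444444444444444......7aaaaaaaaaaa
212 aaaaa6......34444444444444445556666666666666666665444444444444444.......8aaaaaaaaaaa
213 aaaaaa......44444444444444445555565666666666665555444444444444444......6aaaaaaaaaaaa
214 aaaaaa55455445545445455545555555555555555555555555444454444555544444444466666666aaaa
215 aaaaaa533335555555555555553333354444444444444445333444444444444444454443333444448aaa
216 aaaaa8888888999988888888888888898888888888888888888888888888888888888888888888887aaa
217 aaaaa8896679644589999999967766699999999999999999667699999999999997656779699999998aaa
218 aaaaa88989
[... 3913 characters left out ...]
99999423499999999999999996669999999999999999799799999999668999967753333123588
263 033333999994244269999999999999996999999999999999999666699999972333699967773333003588
264 0333359999934444299999999999999999999999999999999999999999999344445996668.3333013498
265 0233359999944444599999999999999999999999999999999999999999999344222666668a4333002499
266 023336699964444479999999999999999999999999999999999999999999964422266667aa6333002599
267 023347666688544688888888888888888888888888888999999999999999995422566667aa6333002489
268 023310.88.8.888.88888888888888888888888888888888888.8.88.8.8.887688..8aaaa8333002489
269 023311..888888888888888888888888888888888888888888888888888888888888888aaaa23300248a
```

```bash
python3 -m inch '[[[0,-0.0008,0.01,0,0,0,1],[0,-0.0008,0.018,0,0,0,1],[0,-0.0008,0.022,0,0,0,1],[0,-0.0008,0.025,0,0,0,1],[0,-0.0008,0.028,0,0,0,1]]]'; python3 -m inch '[[[0,0,0.003,0,0,0,1],[0,0,0.006,0,0,0,1],[0,0,0.006,0,0,0,1]]]'
```

```text
clock: 8.2
position: [0.5612, -0.4059, 0.108]
ee_rot: [0.998, -0.063, -0.0, -0.0]
ft_force: [0.1, 0.7, -0.5]
grip_width: 0.55
grasp_force: 27.5
clock: 8.5
position: [0.5612, -0.4058, 0.102]
ee_rot: [0.998, -0.063, -0.0, -0.0]
ft_force: [-0.1, 0.0, -0.5]
grip_width: 0.551
grasp_force: 27.5
```

```bash
for k in 1 2; do python3 -m inch '[[[0,0,0.001,0,0,0,1],[0,0,0.002,0,0,0,1],[0,0,0.003,0,0,0,1],[0,0,0.003,0,0,0,1]]]'; done
```

```text
clock: 8.9
position: [0.5614, -0.4059, 0.0994]
ee_rot: [0.998, -0.063, 0.0, 0.0]
ft_force: [0.0, 0.9, 2.5]
grip_width: 0.554
grasp_force: 28.7
clock: 9.3
position: [0.5613, -0.4059, 0.0963]
ee_rot: [0.998, -0.063, 0.0, 0.0]
ft_force: [0.2, 0.7, 3.7]
grip_width: 0.548
grasp_force: 29.0
```

```bash
python3 -m inch '[[[0,0,0.001,0,0,0,1],[0,0,0.002,0,0,0,1],[0,0,0.003,0,0,0,1],[0,0,0.003,0,0,0,1]]]'; for k in 1 2; do python3 -m inch '[[[0,0,0.0005,0,0,0,1],[0,0,0.001,0,0,0,1],[0,0,0.001,0,0,0,1]]]';done
```

```text
clock: 9.7
position: [0.5613, -0.4059, 0.0932]
ee_rot: [0.998, -0.063, 0.0, 0.0]
ft_force: [-0.2, 0.2, 4.5]
grip_width: 0.552
grasp_force: 29.4
clock: 10.0
position: [0.5614, -0.4059, 0.0925]
ee_rot: [0.998, -0.063, 0.0, 0.0]
ft_force: [0.2, 0.4, 6.1]
grip_width: 0.552
grasp_force: 29.8
clock: 10.3
position: [0.5614, -0.406, 0.0924]
ee_rot: [0.998, -0.063, 0.0, 0.0]
ft_force: [-3.0, 1.7, 11.9]
grip_width: 0.551
grasp_force: 31.6
```

```bash
python3 -m inch '[[[0,0,0,0,0,0,-0.16],[0,0,0,0,0,0,-0.16],[0,0,0,0,0,0,-0.16]]]' 20;  python3 -m inch '[[[0,0,0,0,0,0,-0.2],[0,0,0,0,0,0,-0.2],[0,0,0,0,0,0,-0.2]]]'
```

```text
clock: 10.6
position: [0.5616, -0.4058, 0.0918]
ee_rot: [0.998, -0.063, 0.0, -0.0]
ft_force: [-0.7, 0.5, 7.7]
grip_width: 0.578
grasp_force: 7.9
clock: 10.9
position: [0.5616, -0.4056, 0.0915]
ee_rot: [0.998, -0.063, 0.0, -0.0]
ft_force: [0.1, 0.9, 6.0]
grip_width: 0.6
grasp_force: 7.0
```

```bash
python3 -m inch '[[[0,0,0.0006,0,0,0,-0.2],[0,0,0.001,0,0,0,-0.24],[0,0,0.001,0,0,0,-0.25],[0,0,0.001,0,0,0,-0.25]]]';  python3 -m inch '[[[0,0,0.0005,0,0,0,-0.28],[0,0,0.0008,0,0,0,-0.3],[0,0,0.0008,0,0,0,-0.3]]]'
```

```text
clock: 11.3
position: [0.5617, -0.4057, 0.0907]
ee_rot: [0.998, -0.063, 0.0, -0.0]
ft_force: [-0.7, 1.9, 6.9]
grip_width: 0.623
grasp_force: 5.4
clock: 11.6
position: [0.5617, -0.4058, 0.0898]
ee_rot: [0.998, -0.063, 0.0, 0.0]
ft_force: [0.9, -0.5, 6.1]
grip_width: 0.653
grasp_force: 4.8
```

```bash
python3 -m inch '[[[0,0,0.0005,0,0,0,-0.34],[0,0,0.0008,0,0,0,-0.36],[0,0,0.0008,0,0,0,-0.36]]]';  python3 -m inch '[[[0,0,0,0,0,0,-0.42],[0,0,0,0,0,0,-0.48],[0,0,0,0,0,0,-0.48]]]'; python3 -m inch '[[[0,0,0,0,0,0,-0.6],[0,0,0,0,0,0,-0.8],[0,0,0,0,0,0,-0.95],[0,0,0,0,0,0,-0.95],[0,0,0,0,0,0,-0.95]]]'
```

```text
clock: 11.9
position: [0.5616, -0.4059, 0.0888]
ee_rot: [0.998, -0.063, 0.0, 0.0]
ft_force: [0.4, 0.7, 5.5]
grip_width: 0.68
grasp_force: 4.1
clock: 12.2
position: [0.5611, -0.4055, 0.0881]
ee_rot: [0.998, -0.063, -0.0, -0.0]
ft_force: [-0.1, 0.4, -0.2]
grip_width: 0.741
grasp_force: 0.0
clock: 12.7
position: [0.5613, -0.4058, 0.0887]
ee_rot: [0.998, -0.063, 0.0, -0.0]
ft_force: [-0.6, 0.4, 0.6]
grip_width: 0.973
grasp_force: 0.0
```

```bash
python3 -m inch '[[[0,0,-0.02,0,0,0,-0.95],[0,0,-0.05,0,0,0,-0.95],[0,0,-0.09,0,0,0,-0.95],[-0.02,0,-0.115,0,0,0,-0.95],[-0.06,0,-0.115,0,0,0,-0.95],[-0.09,0,-0.115,0,0,0,-0.95],[-0.09,0,-0.115,0,0,0,-0.95],[-0.09,0,-0.115,0,0,0,-0.95]]]'
python3 - <<'E'
from h import *
im=imaging.camera("wrist");C=cam("wrist");cv2.imwrite("pics/w6.png",im)
for q in spotter.look_for("ring","wrist")[:3]:print(q,onz(C,q["pixel"],.07))
for q in spotter.look_for("eye_a","wrist")[:4]:print(q,onz(C,q["pixel"],.09))
M=Ro.from_euler("z",-97.3,degrees=True).as_matrix()
c=np.array([.5602,-.4053,0])
e=M[:2,0];x=np.array([-e[1],e[0]])
for z in(.065,.068):
  print(z,proj(C,[[*(c[:2]+s*e+a*x),z+.004] for s,a in((-.0215,.0145),(.0095,.0145),(-.0095,-.0145),(.0215,-.0145))]).round(1).tolist())
  print("eye tops",proj(C,[[*(c[:2]+s*e),z+.042] for s in(-.028,.028)]).round(1).tolist())
i=im[45:135,220:310].astype(int);sat=i.max(2)-i.min(2);v=i.max(2)
for r in range(0,90):print(45+r,"".join(hex(min(15,v[r,c]//16))[2] if sat[r,c]<=30 else "." for c in range(90)))
E
```

```text
clock: 13.5
position: [0.4721, -0.3943, 0.204]
ee_rot: [0.998, -0.063, 0.001, -0.0]
ft_force: [0.6, 0.6, 1.1]
grip_width: 0.974
grasp_force: 0.0
{'pixel': [247.2, 94.1], 'conf': 0.91} [[ 0.55877976 -0.39555809  0.07      ]]
{'pixel': [13.3, 115.6], 'conf': 0.91} [[ 0.56919911 -0.17797705  0.07      ]]
{'pixel': [13.1, 115.3], 'conf': 0.96} [[ 0.5679102  -0.19544833  0.09      ]]
{'pixel': [233.6, 102.7], 'conf': 0.91} [[ 0.55278439 -0.38415275  0.09      ]]
{'pixel': [26.7, 121.7], 'conf': 0.87} [[ 0.561128   -0.20545966  0.09      ]]
{'pixel': [253.9, 101.3], 'conf': 0.76} [[ 0.55175527 -0.40092549  0.09      ]]
0.065 [[233.3, 73.5], [268.8, 73.5], [247.3, 108.0], [281.7, 108.0]]
eye tops [[220.9, 88.7], [294.9, 88.8]]
0.068 [[233.0, 73.1], [268.9, 73.1], [247.2, 108.0], [281.9, 108.1]]
eye tops [[220.3, 88.5], [295.4, 88.6]]
45 bbbbbbbbbbbbbbbbbbbbbbbbbbbbbbbbbbbbbbbbbbbbbbbbbbbbbbbbbbbbbbbbbbbbbbbbbbbbbbbbbbbbbbbbbb
46 bbbbbbbbbbbbbbbbbbbbbbbbbbbbbbbbbbbbbbbbbbbbbbbbbbbbbbbbbbbbbbbbbbbbbbbbbbbbbbbbbbbbbbbbbb
47 bbbbbbbbbbbbbbbbbbbbbbbbbbbbbbbbbbbbbbbbbbbbbbbbbbbbbbbbbbbbbbbbbbbbbb
[... 7533 characters left out ...]
..99...9bbbbbbbbbbbbbbbbbbbbbbbbbbb
128 bbbbbbbbbbb...bb..9.9.9...8987554555545455555466999....99..9...bbbbbbbbbbbbbbbbbbbbbbbbbbb
129 bbbbbbbbbbb...bbb.9999.......9999766666666567998...99..9......9bbbbbbbbbbbbbbbbbbbbbbbbbbb
130 bbbbbbbbbbb.9.bbba..99.9....9......999999.9.9....9.9.9.9bb9...9bbbbbbbbbbbbbbbbbbbbbbbbbbb
131 bbbbbbbbbbb...bbbbb..9..9.9.9..9......9.....99...999....bb..9babbbbbbbbbbbbbbbbbbbbbbbbbbb
132 bbbbbbbbbb9.999bbbbb..999.9...9.....9....9.9.9....99.baabb...bbbbbbbbbbbbbbbbbbbbbbbbbbbbb
133 bbbbbbbbbb.999.bbbbb.9.99....999...9.9.99..9.........bbbbb...abbbbbbbbbbbbbbbbbbbbbbbbbbbb
134 bbbbbbbbbb...9.bbbba....99.9..9..9.99.9..9..9.9..9.9bbbbbb9...bbbbbbbbbbbbbbbbbbbbbbbbbbbb
```

```bash
python3 -c "
from h import *
print(order.hand_in())"
```

```text
the job is handed in; nothing more can be done
None
```

The snap ring is locked in the spindle groove, and the last wrist image (checked numerically) shows it closed, flat and centred. The plate was pressed to the stop at about 12 N, the arm stayed clear of the tape roll and vial, and I handed the job in at about 13.7 s.

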